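# Kit the blue model car's parts

## Task

Get the pale blue model car's parts together: lay the blue wheel flat, hub up, in the black-floored cell of the wooden caddy, the blue lamp upright in the yellow-floored cell and the blue grille, face up, in the white-floored cell. Push the blue door, upright and centred along the slot, between the spring clips of the free slot of the rack until it sits fully home on the base. Leave the red car's wheel, lamp and door where they are.

Things in the scene. Friction and masses are not known exactly. Their poses are not given: they have to be found in the camera images.
- wheel_blue: Model car wheel lying flat: black tyre, pale blue hub disc on top with a steel cap. 56 mm diameter, 24 mm high, about 90 g. Origin at the centre of its underside, z up.
- lamp_blue: Pale blue bullet-shaped headlamp shell standing on its steel rim, rounded nose up. 40 mm diameter, straight sides to 30 mm, 47 mm high, about 70 g. Origin at the centre of its underside, z up.
- grille_blue: Pale blue radiator grille lying flat, a bar with seven dark slats on its upper face. 84 mm long (its own y axis), 30 mm wide (its own x axis), 24 mm high, about 100 g. Origin at the centre of its underside, z up.
- door_blue: Pale blue model car door with a dark window and steel trim on both faces (either face may look either way). Stands upright on its lower long edge. 100 mm long (its own y axis), 18 mm thick (its own x axis), 75 mm tall; about 150 g. Origin at the centre of its underside, z up.
- wheel_red: The other car's wheel, to be left alone: same as the blue wheel but with a red hub disc. Origin at the centre of its underside.
- lamp_red: The other car's headlamp shell, to be left alone: same as the blue lamp but red. Origin at the centre of its underside.
- door_red: The other car's door, to be left alone: same as the blue door but red. Stands upright on its lower long edge. 100 mm long (its own y axis), 18 mm thick (its own x axis), 75 mm tall; about 150 g. Origin at the centre of its underside, z up.
- caddy: Fixed open plywood box, 265 (x) by 130 (y) mm, walls 5 mm thick, 30 mm high, floor 5 mm thick; origin at the centre of its underside. Dividers make three cells in a row along x, each 120 mm along y, centred on y = 0: yellow floor centred at x = -92.5 (70 mm along x), white floor at x = -5 (95 mm along x), black floor at x = +87.5 mm (80 mm along x).
- rack: Fixed rack; base 170 (x) by 120 (y) by 12 mm, origin at the centre of its underside. Two slots along y: at x = +40 mm a fixed green door, top 87 mm above the bench; the free one at x = -40, y = 0 has two facing spring clips, 60 mm along y, 14 mm apart, flared to 38 mm at the top (54 mm above the bench). A door must be pushed down between them (8 to 15 N) onto the base, 12 mm above the bench.
There are look-alikes about, which are no part of the job. Leave any purple look-alike of the grille_blue alone.

How it is judged:
By the outcome, as a careful person would: the job done as asked, in the order asked, and still so for the second after the job is handed in, with the robot touching nothing.
It also fails if it takes over 112 s, if anything falls off the work surface, if the arm or the gripper's body presses on something with over 40 N, if the wrist force passes 120 N, or if a joint passes its speed limit or range.

## Robot

A 6-joint arm with a two-finger parallel gripper is mounted at the origin on the work surface. World frame = base frame: x ahead of the robot, y to its left, z up, the work surface at z = 0. Lengths are in m, angles in rad, forces in N, time in s.
With the tool pointing down it reaches from about 0.35 to 0.725 m from the base axis. Payload 4.3 kg.
Tool frame: the origin (TCP) lies at the very end of the fingers, on their centre line; the grasp point (between the pads) lies 19 mm behind it; z points along the fingers, y is the line along which they close (so a half turn about z gives the same grasp; the last joint's range is limited). The gripper opens to 85 mm and grips with 20 to 120 N. Pads are 22 mm wide; open, the fingers measure 114 mm over their backs; the gripper's body (76 mm by 85 mm) begins 54 mm behind the grasp point. The pads swing forward as they close: fully open they stand 13 mm farther back than shut.
Start: joints at [-1.302, 0.377, 0.081, 1.274, 0, 1.46], TCP at [0.213, -0.534, 0.231] pointing down, gripper open.
Joint ranges: [-2.72, 2.72], [-0.84, 1.66], [-1.02, 1.22], [-1.77, 2.12], [-1.37, 1.28], [-3.14, 3.14]. Speed limits (rad/s): [2.57, 2.57, 3.14, 3.14, 3.14, 3.14].

## Interface

Orientations are given as [roll, pitch, yaw] about the fixed x, y, z axes, in that order (R = Rz(yaw) Ry(pitch) Rx(roll)).
In Python, from station import bot gives the robot as it stands.
- The arm moves only by the tool send_rows, never from a script. Its argument "rows" is a list of rows, each a list of 7 numbers: the closure, from 0 (fully open) to 1 (shut), then the shift along the tool's x, y, z in m, then the turn, a rotation vector about the tool's x, y, z in rad. In form: [[grip, dx, dy, dz, wx, wy, wz], ...]. A call has 1 to 20 rows; each row is the pose to reach, as a shift and turn from the pose commanded when the call began, along the tool's axes at that moment; what a row does not reach only later rows make up. A row lasts 1/12 s, in which the tool goes at most 41.7 mm and 7.16 degrees, less where a joint would pass 70% of its speed; a pose out of reach is approached as far as the arm can. A call with a gripper value outside its range is refused whole. The fingers move at their own pace and stop on an object; "force" is the grip in N (left out, the last holds). Time passes only in rows, so rows that repeat a pose let the fingers close. It gives the time, the measured TCP pose, the force, the opening and the grip force at its end, in the units of the state.
- bot.read_state(): the state, without advancing time (a new reading comes with each control period).
- bot.capture(name): name is "side" or "top"; returns a dict with "image" (384x512x3 uint8, red, green, blue), "vfov" (degrees; the focal length in pixels is half the picture's height over the tangent of half this angle, whatever the lens; pixels are square), "cx", "cy" (the principal point, pixels), "T" (4x4, takes a point from camera to world coordinates). Camera axes: x right, y down, z forward; pixel columns grow to the right and rows downward; lengths in m; the calibration is good to about 2 mm. A picture is of the moment at which its call begins. There is no depth.
- bot.close_job(): hands the job in; it is judged then, once.
The state is a dict: "clock": time; "q": joint angles; "joint_velocities": joint speeds; "effort": joint torques, N m; "tcp_pos": TCP position; "tool_rot": TCP orientation; "force": force on the tool from outside, world axes, zero at the start; "moment": the same for the moment, N m; "gripper_width": finger opening in m; "grasp_force": force on a finger pad.
Only numpy, scipy, OpenCV 4.12 (cv2) and the standard library are available. Lean on these libraries where they do the work, as an engineer would, in place of code of your own. Each camera call takes 0.05 s, during which the arm holds its last target. There are 200 camera calls.

## Working session

There is one attempt and no reset: what is moved stays moved. The work goes in short steps, Python scripts to look and compute and a tool call to move; the robot and the scene stay as the last step left them, time stands still between calls to the robot, and variables do not carry over. Pictures are saved under pics/ and viewed, at most 14 in all, crops included, and the job is handed in when it is done.

Besides the shell and the picture viewer there is one more tool, called after "Emit:" by a JSON object that holds its "fn" and its "kwargs", one argument or row to a line. send_rows: Moves the arm, as the interface text tells. Its arguments: {"type":"object","properties":{"rows":{"type":"array"},"force":{"type":"number"}},"required":["rows"]}

```bash
ls; mkdir -p pics
python3 - <<'E'
from station import bot
import cv2,numpy as np
s=bot.read_state();print(s)
for n in("top","side"):
    c=bot.capture(n);print(n,c["vfov"],c["cx"],c["cy"],np.round(c["T"],4).tolist(),[k for k in c])
    cv2.imwrite(f"pics/{n}0.png",cv2.resize(c["image"][:,:,::-1],(768,576),interpolation=cv2.INTER_CUBIC))
E
```

```text
pics
{'clock': 0.0, 'q': array([-1.30229446e+00,  3.78076628e-01,  7.96560230e-02,  1.27435533e+00,
        5.80428366e-06,  1.46051868e+00]), 'joint_velocities': array([ 0.00023076,  0.00037271, -0.00124538,  0.00033345,  0.00098124,
       -0.00138588]), 'effort': array([ 3.25014353e-04, -4.63600767e+01,  2.69876772e+01,  2.08678027e-02,
       -2.89303318e-05, -2.49877516e-06]), 'tcp_pos': array([ 0.21248059, -0.53363086,  0.23036476]), 'tool_rot': array([-3.13962571e+00, -2.23633168e-04,  3.78779292e-01]), 'force': array([-0.96633922, -0.17334891,  0.44641932]), 'moment': array([-0.03655513, -0.06729411, -0.03056718]), 'grasp_force': 0.0, 'gripper_width': 0.08548431454502044}
top 53.09704722168497 251.63780120799152 192.82056110757102 [[0.0027, -0.9956, 0.0942, 0.3792], [-0.9995, -0.0057, -0.0315, 0.0174], [0.0319, -0.0941, -0.9951, 0.8543], [0.0, 0.0, 0.0, 1.0]] ['image', 'vfov', 'cx', 'cy', 'T']
side 51.580278593688014 254.71331634946554 188.7923009719147 [[-0.9164, -0.1869, 0.3539, 0.1349], [-0.3999, 0.4639, -0.7905, 0.7494], [-0.0164, -0.8659, -0.4999, 0.5012], [0.0, 0.0, 0.0, 1.0]] ['image', 'vfov', 'cx', 'cy', 'T']
```

View pics/top0.png

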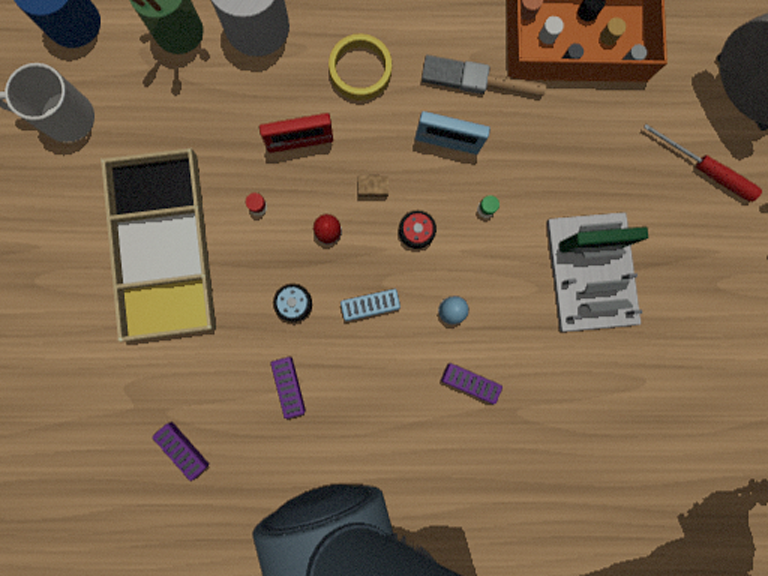

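View pics/side0.png

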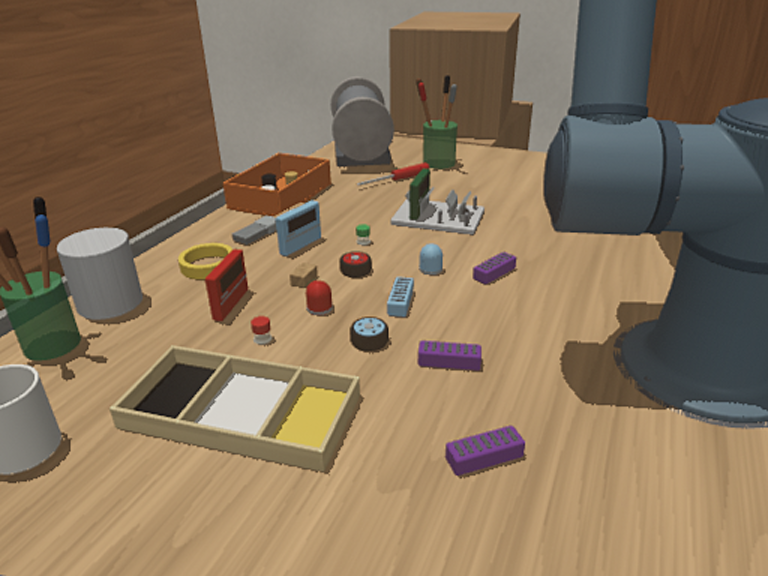

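The top view (768x576) shows the blue wheel at (293,302), blue lamp at (454,310), blue grille at (370,305), blue door at (453,132), caddy at (157,245) with yellow nearest the robot, and rack at (595,270) with its free slot at the lower, robot side. The side view shows the same parts unobstructed. I'll measure by masks next.

```bash
cat > h.py <<'E'
from station import bot
import cv2,numpy as np
from scipy.spatial.transform import Rotation as R
class Cam:
    def __init__(s,name):
        c=bot.capture(name);s.im=c["image"];s.hsv=cv2.cvtColor(s.im,cv2.COLOR_RGB2HSV)
        s.T=np.array(c["T"]);s.f=s.im.shape[0]/2/np.tan(np.radians(c["vfov"])/2);s.c=np.array([c["cx"],c["cy"]])
    def ray(s,p):
        d=np.append((np.array(p,float)-s.c)/s.f,1);return s.T[:3,3],s.T[:3,:3]@d
    def plane(s,p,z):
        o,d=s.ray(p);return (o+d*(z-o[2])/d[2])[:2]
    def proj(s,P):
        q=s.T[:3,:3].T@(np.array(P)-s.T[:3,3]);return s.c+s.f*q[:2]/q[2]
    def mask(s,lo,hi):return cv2.inRange(s.hsv,np.array(lo),np.array(hi))
def tri(a,p,b,q):
    o1,d1=a.ray(p);o2,d2=b.ray(q);d1=d1/np.linalg.norm(d1);d2=d2/np.linalg.norm(d2)
    t=np.linalg.lstsq(np.c_[d1,-d2],o2-o1,rcond=None)[0]
    A=o1+d1*t[0];B=o2+d2*t[1];return (A+B)/2,np.linalg.norm(A-B)
def blobs(m,amin=30):
    n,l,st,ce=cv2.connectedComponentsWithStats(m)
    return [(st[i].tolist(),np.round(ce[i],1).tolist()) for i in range(1,n) if st[i][4]>amin]
def go(x,y,z,yaw):
    "shift/turn in tool axes to a tool-down pose with given yaw"
    s=bot.read_state();Rc=R.from_euler('xyz',s["tool_rot"]);Rt=R.from_euler('xyz',[np.pi,0,yaw])
    d=Rc.inv().apply(np.array([x,y,z])-s["tcp_pos"]);w=(Rc.inv()*Rt).as_rotvec()
    print(np.round(d,4).tolist(),np.round(w,4).tolist(),"t",s["clock"],"w",round(s["gripper_width"],4))
E
python3 - <<'E'
from h import *
for n in("top","side"):
    c=Cam(n);print(n)
    for k,lo,hi in(("blue",(95,60,90),(112,190,255)),("yellow",(22,110,90),(30,255,255)),("white",(0,0,150),(179,40,255)),("black",(0,0,0),(179,255,45))):
        print(k,[b for b in blobs(c.mask(lo,hi),60)])
    for p in ((195,201),(302,207),(246,206),(302,80),(105,160),(390,210)) if n=="top" else ():print(p,c.hsv[p[1],p[0]])
t,s=Cam("top"),Cam("side")
a=lambda c,x0,y0,x1,y1,w:cv2.resize(c.im[y0:y1,x0:x1,::-1],(w,int(w*(y1-y0)/(x1-x0))),interpolation=cv2.INTER_CUBIC)
cv2.imwrite("pics/crop_rack.png",np.hstack([a(t,355,135,440,225,396),a(s,255,105,330,160,396)[:0] if 0 else cv2.resize(s.im[105:165,255:330,::-1],(396,419),interpolation=cv2.INTER_CUBIC)]))
E
```

```text
top
blue [([10, 0, 35, 10, 239], [26.7, 3.4]), ([280, 75, 46, 17, 319], [302.9, 83.0]), ([184, 191, 21, 21, 249], [194.2, 201.0]), ([227, 193, 39, 21, 316], [246.2, 203.4]), ([295, 198, 17, 17, 226], [303.2, 205.8])]
yellow [([219, 23, 42, 41, 522], [239.5, 42.6]), ([83, 186, 55, 38, 1597], [109.9, 205.3])]
white [([142, 0, 40, 10, 286], [161.5, 3.7]), ([364, 11, 11, 11, 103], [368.9, 16.0]), ([0, 42, 43, 37, 180], [22.1, 61.0]), ([366, 142, 61, 78, 1711], [393.4, 182.2]), ([79, 144, 55, 45, 2007], [105.9, 166.3])]
black [([18, 0, 49, 32, 961], [47.1, 15.6]), ([97, 1, 38, 35, 812], [118.5, 19.9]), ([385, 0, 19, 14, 193], [393.2, 5.8]), ([478, 15, 34, 72, 1685], [498.0, 47.4]), ([281, 53, 39, 9, 64], [298.9, 56.7]), ([180, 85, 36, 10, 192], [198.3, 89.8]), ([284, 84, 35, 12, 168], [300.4, 89.6]), ([75, 105, 54, 38, 1611], [101.3, 123.5]), ([266, 141, 25, 25, 155], [276.6, 155.7]), ([373, 156, 57, 14, 254], [393.6, 162.7]), ([183, 190, 25, 25, 143], [196.7, 203.4]), ([170, 323, 85, 34, 891], [210.8, 335.6]), ([204, 349, 40, 35, 100], [216.6, 363.1]), ([224, 352, 83, 32, 1081], [262.8, 
[... 203 characters left out ...]
), ([184, 134, 30, 36, 472], [197.8, 152.4]), ([280, 163, 15, 18, 207], [287.3, 171.6]), ([259, 186, 16, 25, 217], [266.5, 199.2]), ([236, 212, 21, 12, 149], [245.7, 217.7])]
yellow [([119, 162, 36, 25, 490], [133.8, 172.3]), ([181, 257, 50, 41, 1232], [206.2, 277.2])]
white [([87, 126, 62, 36, 93], [113.7, 145.6]), ([261, 133, 62, 21, 425], [292.5, 143.7]), ([38, 152, 47, 19, 649], [60.8, 160.9]), ([0, 243, 26, 30, 147], [13.5, 255.0]), ([132, 249, 60, 41, 1436], [162.4, 269.2])]
black [([430, 97, 14, 59, 125], [438.4, 134.1]), ([23, 132, 8, 12, 74], [26.1, 137.6]), ([192, 139, 18, 16, 114], [201.0, 146.6]), ([455, 155, 21, 20, 99], [462.9, 164.4]), ([89, 243, 54, 36, 306], [107.7, 265.7])]
```

View pics/crop_rack.png

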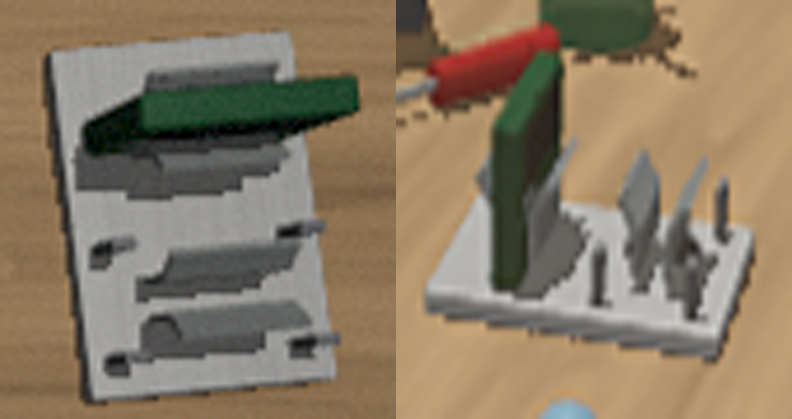

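The rack crop shows the base quad at (50,55),(290,33),(335,378),(92,400) in its left half, the free clips in the lower half and four small posts at the slot's ends. Next, the door and caddy.

Run:
```python
from h import *
t,s=Cam("top"),Cam("side")
a=lambda c,x0,y0,x1,y1:cv2.resize(c.im[y0:y1,x0:x1,::-1],(390,290),interpolation=cv2.INTER_CUBIC)
cv2.imwrite("pics/crop_dc.png",np.vstack([np.hstack([a(t,270,65,335,113),a(s,175,125,227,173)]),np.hstack([a(t,60,95,150,230),a(s,70,225,245,315)])]))
# rack hull
for c,box in((t,(360,135,440,225)),(s,(255,120,330,160))):
    m=c.mask((0,0,110),(179,45,255));k=np.zeros_like(m);x0,y0,x1,y1=box;k[y0:y1,x0:x1]=m[y0:y1,x0:x1]
    k=cv2.morphologyEx(k,cv2.MORPH_OPEN,np.ones((2,2)))
    h=cv2.convexHull(cv2.findNonZero(k));q=cv2.approxPolyDP(h,4,True)[:,0];print("rack px",q.tolist())
    P=np.array([c.plane(p,.012) for p in h[:,0]]);r=cv2.minAreaRect((P*1000).astype(np.float32));print(r,[np.round(c.plane(p,.012),4).tolist() for p in q])
# wheels: hub centroid
print("wheel",tri(t,(194.2,201),s,(245.7,217.7)))
# grille
for n,c,box in(("t",t,(222,188,270,220)),("s",s,(252,180,280,216))):
    m=c.mask((95,50,60),(115,200,255));k=np.zeros_like(m);x0,y0,x1,y1=box;k[y0:y1,x0:x1]=m[y0:y1,x0:x1]
    h=cv2.convexHull(cv2.findNonZero(k));print(n,cv2.approxPolyDP(h,2.5,True)[:,0].tolist())
    P=np.array([c.plane(p,.024) for p in h[:,0]]);print(cv2.minAreaRect((P*1000).astype(np.float32)))
for p in ((69,150),(60,150),(75,145),(75,107)):print(t.hsv[p[1],p[0]])
```

```text
rack px [[427, 216], [376, 221], [367, 147], [418, 144]]
((486.50244140625, -334.17108154296875), (168.8956298828125, 118.86839294433594), 5.468132972717285) [[0.4094, -0.3993], [0.3979, -0.2844], [0.564, -0.2686], [0.572, -0.3853]]
rack px [[323, 139], [312, 155], [262, 148], [271, 134], [286, 129], [314, 129]]
((487.28729248046875, -355.4228515625), (170.14425659179688, 203.2015380859375), 5.593303203582764) [[0.4077, -0.3892], [0.4062, -0.2638], [0.5587, -0.2563], [0.574, -0.3684], [0.5437, -0.427], [0.4575, -0.4604]]
wheel (array([0.44015113, 0.11532805, 0.02435796]), np.float64(0.0017745776929833524))
t [[266, 204], [230, 213], [227, 201], [263, 193]]
((435.7696838378906, 2.1546859741210938), (29.46346092224121, 81.98331451416016), 12.778199195861816)
s [[274, 186], [270, 209], [252, 215], [264, 185]]
((429.8015441894531, 31.815013885498047), (35.26790237426758, 133.8280792236328), 10.659855842590332)
[ 17 107 140]
[ 18 112 137]
[ 21  84 148]
[ 19  92 108]
```

View pics/crop_dc.png

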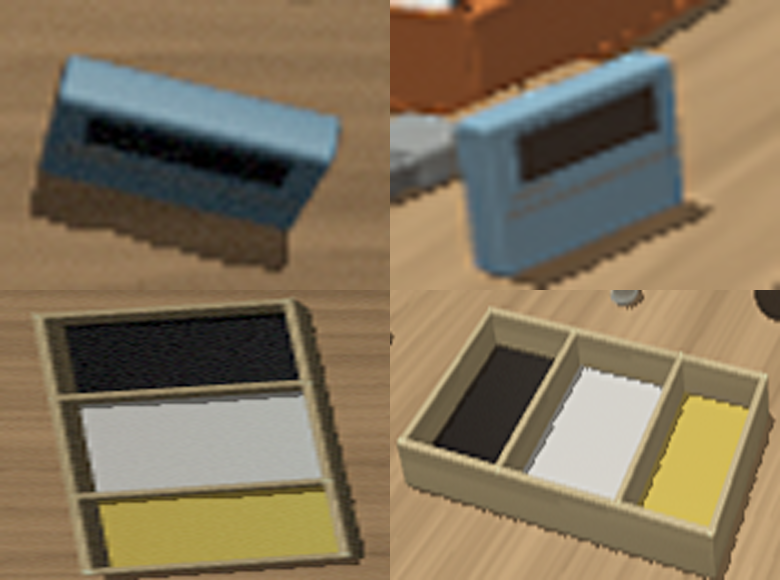

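The door crop gives top-face corners at about (72,57),(340,120),(330,160),(65,97) in the top view and (460,128),(630,50),(673,65) in the side view. The caddy rim corners are readable in both lower panels, so I can triangulate.

Run:
```python
from h import *
t,s=Cam("top"),Cam("side")
def px(X,Y,x0,y0,sx,sy):return ((X+.5)/sx-.5+x0,(Y+.5)/sy-.5+y0)
def pr(n,a,b):
    P,e=tri(t,a,s,b);print(n,np.round(P,4),round(e,4));return P
T=lambda X,Y:px(X,Y-290,60,95,390/90,290/135);S=lambda X,Y:px(X-390,Y-290,70,225,390/175,290/90)
C=[pr("caddy",T(*a),S(*b)) for a,b in(((32,316),(400,440)),((297,300),(488,312)),((358,558),(768,376)),((80,573),(718,533)))]
print("centre",np.mean(C,0)); Cz=[t.plane(T(*a),.03) for a in((32,316),(297,300),(358,558),(80,573))];print(np.round(Cz,4).tolist(),np.mean(Cz,0), cv2.minAreaRect(np.float32(Cz)))
T=lambda X,Y:px(X,Y,270,65,6,290/48);S=lambda X,Y:px(X-390,Y,175,125,7.5,290/48)
pr("door far+y",T(72,57),S(460,126));pr("door far-y",T(340,120),S(630,50));pr("door near-y",T(330,160),S(673,65));pr("door near+y",T(65,97),S(476,140))
print("door top@75",[np.round(t.plane(T(*a),.075),4).tolist() for a in((72,57),(340,120),(330,160),(65,97))],"bot",[np.round(t.plane(T(*a),0),4).tolist() for a in((40,175),(290,228))])
T=lambda X,Y:px(X,Y,355,135,396/85,419/90);S=lambda X,Y:px(X-396,Y,255,105,396/75,419/60)
pr("rack -x-y",T(335,378),S(752,237));pr("rack -x+y",T(92,400),S(718,342));pr("rack +x+y",T(50,55),S(427,295))
Rk=[t.plane(T(*a),.012) for a in((335,378),(92,400),(50,55),(290,33))];print("rack",np.mean(Rk,0),cv2.minAreaRect(np.float32(Rk)))
print("lamp",tri(t,(303.2,205.8),s,(287.3,171.6)),t.plane((303.2,205.8),.025),s.plane((287.3,171.6),.025))
print("wheel plane",t.plane((194.2,201),.024),s.plane((245.7,217.7),.024))
# grille slats (dark within the hull)
for n,c,box in(("t",t,(222,188,270,220)),("s",s,(252,180,280,216))):
    m=c.mask((90,50,60),(115,200,255));k=np.zeros_like(m);x0,y0,x1,y1=box;k[y0:y1,x0:x1]=m[y0:y1,x0:x1]
    h=cv2.convexHull(cv2.findNonZero(k));f=np.zeros_like(m);cv2.fillConvexPoly(f,h,255);f=cv2.erode(f,np.ones((3,3)))
    d=((f>0)&(c.hsv[:,:,2]<95));yy,xx=np.nonzero(d);print(n,"slats",len(xx),xx.mean(),yy.mean());g=(xx.mean(),yy.mean())
    if n=="t":g0=g
pr("grille",g0,g)
```

```text
caddy [0.6426 0.392  0.033 ] 0.0031
caddy [0.6647 0.2646 0.026 ] 0.0059
caddy [0.4012 0.2251 0.0271] 0.0045
caddy [0.3825 0.3556 0.0322] 0.0029
centre [0.52273649 0.30932687 0.02958223]
[[0.6422, 0.3924], [0.6606, 0.2616], [0.399, 0.2235], [0.3839, 0.3571]] [0.52140121 0.30865932] ((0.5205126404762268, 0.3084854483604431), (0.26430627703666687, 0.13444609940052032), 8.012624740600586)
door far+y [ 0.706  -0.0695  0.073 ] 0.0014
door far-y [ 0.6859 -0.1624  0.0764] 0.0067
door near-y [ 0.6701 -0.1606  0.0726] 0.0007
door near+y [ 0.6954 -0.0666  0.0687] 0.0059
door top@75 [[0.7045, -0.0696], [0.6832, -0.1639], [0.6688, -0.1602], [0.69, -0.0671]] bot [[0.6892, -0.0655], [0.6698, -0.1614]]
rack -x-y [ 0.4116 -0.399   0.0093] 0.0034
rack -x+y [ 0.3997 -0.2812  0.0102] 0.0015
rack +x+y [ 0.5663 -0.2649  0.011 ] 0.0018
rack [ 0.48782656 -0.33168406] ((0.48808416724205017, -0.3315722942352295), (0.16809512674808502, 0.11860918998718262), 5.293529987335205)
lamp (array([ 0.43056108, -0.1211696 ,  0.02259304]), np.float64(0.0008179645027064884)) [ 0.43002588 -0.12089852] [ 0.42946119 -0.11666523]
wheel plane [0.43934936 0.11503568] [0.44126409 0.11504574]
t slats 80 247.5125 202.325
s slats 23 263.7391304347826 200.04347826086956
grille [0.4424 0.001  0.0026] 0.0082
```

Run:
```python
from h import *
t,s=Cam("top"),Cam("side")
print("grille tops",tri(t,(266,204),s,(274,186)),tri(t,(263,193),s,(264,185)))
for n,p in(("black",(101.3,123.5)),("white",(105.9,166.3)),("yellow",(109.9,205.3))):print(n,t.plane(p,.005))
go(.440,.115,.11,3.283)
```

```text
grille tops (array([ 0.43504723, -0.03979832,  0.02145365]), np.float64(0.0026797604573535307)) (array([ 0.45882707, -0.03321085,  0.02267622]), np.float64(0.002486387522725552))
black [0.61299702 0.32655605]
white [0.51656009 0.31274189]
yellow [0.43036211 0.3008093 ]
[0.4513, -0.5192, 0.1212] [-0.0, 0.0003, -2.9042] t 0.6 w 0.0856
```

Emit:
{"fn": "send_rows", "kwargs": {
  "rows": [
    [0,0.4513,-0.5192,0.02,0,0,-2.9042],
    [0,0.4513,-0.5192,0.02,0,0,-2.9042],
    [0,0.4513,-0.5192,0.02,0,0,-2.9042],
    [0,0.4513,-0.5192,0.02,0,0,-2.9042],
    [0,0.4513,-0.5192,0.02,0,0,-2.9042],
    [0,0.4513,-0.5192,0.02,0,0,-2.9042],
    [0,0.4513,-0.5192,0.02,0,0,-2.9042],
    [0,0.4513,-0.5192,0.02,0,0,-2.9042],
    [0,0.4513,-0.5192,0.02,0,0,-2.9042],
    [0,0.4513,-0.5192,0.02,0,0,-2.9042],
    [0,0.4513,-0.5192,0.02,0,0,-2.9042],
    [0,0.4513,-0.5192,0.05,0,0,-2.9042],
    [0,0.4513,-0.5192,0.08,0,0,-2.9042],
    [0,0.4513,-0.5192,0.12,0,0,-2.9042],
    [0,0.4513,-0.5192,0.12,0,0,-2.9042],
    [0,0.4513,-0.5192,0.12,0,0,-2.9042],
    [0,0.4513,-0.5192,0.12,0,0,-2.9042],
    [0,0.4513,-0.5192,0.12,0,0,-2.9042],
    [0,0.4513,-0.5192,0.12,0,0,-2.9042],
    [0,0.4513,-0.5192,0.12,0,0,-2.9042]
  ]
}}

```text
clock: 2.27
tcp_pos: [0.4395, 0.116, 0.1106]
tool_rot: [-3.141, -0.001, 2.887]
force: [-0.7, 0.7, -0.1]
gripper_width: 0.0854
grasp_force: 0.0
```

```bash
python3 -c "
from h import *
go(.440,.115,.003,3.283);print(bot.read_state()['tcp_pos'],bot.read_state()['q'])"
```

```text
[-0.0008, -0.0008, 0.1076] [-0.0004, -0.0014, -0.3956] t 2.2667 w 0.0854
[0.43954615 0.11602349 0.11055809] [ 1.18483166e-01  2.17998965e-01 -4.67184615e-01  8.87002442e-01
 -1.51255055e-04  3.72714485e-01]
```

Emit:
{"fn": "send_rows", "kwargs": {
  "force": 50,
  "rows": [
    [0,-0.001,-0.001,0.02,0,0,-0.396],
    [0,-0.001,-0.001,0.04,0,0,-0.396],
    [0,-0.001,-0.001,0.06,0,0,-0.396],
    [0,-0.001,-0.001,0.075,0,0,-0.396],
    [0,-0.001,-0.001,0.09,0,0,-0.396],
    [0,-0.001,-0.001,0.1,0,0,-0.396],
    [0,-0.001,-0.001,0.107,0,0,-0.396],
    [0,-0.001,-0.001,0.107,0,0,-0.396],
    [0.6,-0.001,-0.001,0.107,0,0,-0.396],
    [1,-0.001,-0.001,0.107,0,0,-0.396],
    [1,-0.001,-0.001,0.107,0,0,-0.396],
    [1,-0.001,-0.001,0.107,0,0,-0.396],
    [1,-0.001,-0.001,0.107,0,0,-0.396],
    [1,-0.001,-0.001,0.107,0,0,-0.396],
    [1,-0.001,-0.001,0.107,0,0,-0.396],
    [1,-0.001,-0.001,0.107,0,0,-0.396]
  ]
}}

```text
clock: 3.6
tcp_pos: [0.4417, 0.1141, 0.0056]
tool_rot: [3.141, 0.002, -3.008]
force: [-0.4, -0.2, 6.4]
gripper_width: 0.0539
grasp_force: 52.8
```

```bash
python3 -c "
from h import *
go(.608,.322,.09,3.283);print(bot.read_state()['tcp_pos'])"
```

```text
[-0.1927, 0.184, -0.084] [0.0002, 0.0023, -0.0081] t 3.6 w 0.0539
[0.44170916 0.11406441 0.00555121]
```

Emit:
{"fn": "send_rows", "kwargs": {
  "rows": [
    [1,0,0,-0.03,0,0,0],
    [1,0,0,-0.06,0,0,0],
    [1,-0.03,0.03,-0.085,0,0,0],
    [1,-0.06,0.055,-0.085,0,0,0],
    [1,-0.09,0.085,-0.085,0,0,0],
    [1,-0.12,0.115,-0.085,0,0,0],
    [1,-0.15,0.145,-0.085,0,0,0],
    [1,-0.175,0.17,-0.085,0,0,0],
    [1,-0.193,0.184,-0.085,0,0,0],
    [1,-0.193,0.184,-0.085,0,0,0],
    [1,-0.193,0.184,-0.085,0,0,0]
  ]
}}

```text
clock: 4.52
tcp_pos: [0.6079, 0.3226, 0.0888]
tool_rot: [-3.141, 0.0, -3.007]
force: [-0.4, 0.1, -1.4]
gripper_width: 0.0536
grasp_force: 53.9
```

Run:
```python
from h import *
go(.609,.322,.0115,3.283);print(bot.read_state()['tcp_pos'])
s=Cam("side");cv2.imwrite("pics/w1.png",cv2.resize(s.im[160:330,40:290,::-1],(750,510),interpolation=cv2.INTER_CUBIC))
```

```text
[-0.001, -0.0007, 0.0773] [-0.0004, 0.0001, -0.007] t 4.5167 w 0.0536
[0.60790613 0.32257765 0.08878231]
```

View pics/w1.png

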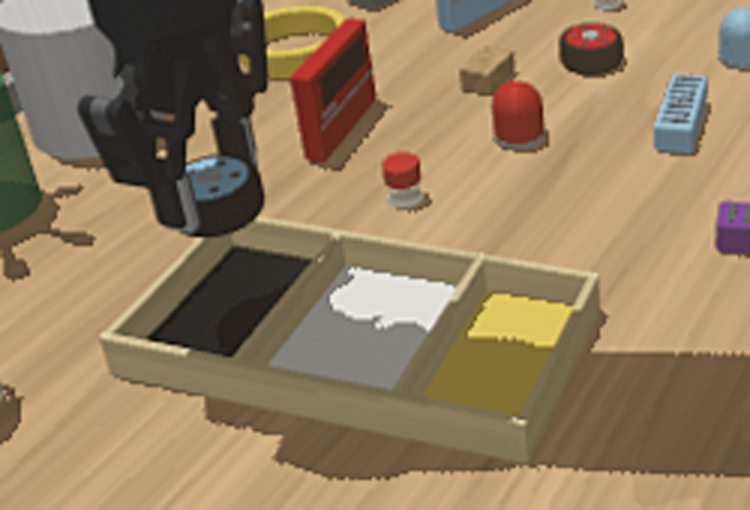

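The wheel hangs level between the fingers at about (215,200), above the black cell. I'll lower it.

Emit:
{"fn": "send_rows", "kwargs": {
  "rows": [
    [1,-0.001,-0.001,0.02,0,0,0],
    [1,-0.001,-0.001,0.04,0,0,0],
    [1,-0.001,-0.001,0.055,0,0,0],
    [1,-0.001,-0.001,0.068,0,0,0],
    [1,-0.001,-0.001,0.074,0,0,0],
    [1,-0.001,-0.001,0.077,0,0,0],
    [1,-0.001,-0.001,0.077,0,0,0],
    [1,-0.001,-0.001,0.077,0,0,0],
    [0.2,-0.001,-0.001,0.077,0,0,0],
    [0.2,-0.001,-0.001,0.077,0,0,0],
    [0.2,-0.001,-0.001,0.077,0,0,0],
    [0.2,-0.001,-0.001,0.077,0,0,0],
    [0.2,-0.001,-0.001,0.06,0,0,0],
    [0.2,-0.001,-0.001,0.03,0,0,0],
    [0.2,-0.001,-0.001,-0.01,0,0,0],
    [0.2,-0.001,-0.001,-0.02,0,0,0],
    [0.2,-0.001,-0.001,-0.02,0,0,0]
  ]
}}

```text
clock: 5.98
tcp_pos: [0.6121, 0.3224, 0.1149]
tool_rot: [3.139, 0.01, -3.008]
force: [0.6, -0.5, 0.4]
gripper_width: 0.068
grasp_force: 0.0
```

Run:
```python
from h import *
go(.430,-.1205,.1,3.283);print(bot.read_state()['tcp_pos'])
t=Cam("top");print(blobs(t.mask((95,60,90),(112,190,255)),40))
```

```text
[0.2394, -0.4148, 0.0116] [0.0024, 0.0096, -0.0081] t 5.9833 w 0.068
[0.6120615  0.32242065 0.11486763]
[([10, 0, 35, 10, 243], [26.7, 3.5]), ([280, 75, 46, 17, 306], [303.4, 83.1]), ([91, 114, 20, 19, 209], [100.9, 121.9]), ([227, 193, 39, 21, 279], [246.0, 203.8]), ([295, 198, 17, 17, 232], [303.1, 205.8])]
```

Emit:
{"fn": "send_rows", "kwargs": {
  "rows": [
    [0.2,0.02,-0.035,0,0,0,0],
    [0.1,0.04,-0.07,0,0,0,0],
    [0,0.06,-0.105,0,0,0,0],
    [0,0.08,-0.14,0,0,0,0],
    [0,0.1,-0.175,0,0,0,0],
    [0,0.12,-0.21,0,0,0,0],
    [0,0.14,-0.245,0,0,0,0],
    [0,0.16,-0.28,0,0,0,0],
    [0,0.18,-0.315,0,0,0,0],
    [0,0.2,-0.35,0,0,0,0],
    [0,0.22,-0.385,0,0,0,0],
    [0,0.232,-0.405,0,0,0,0],
    [0,0.2395,-0.415,0.01,0,0,0],
    [0,0.2395,-0.415,0.01,0,0,0],
    [0,0.2395,-0.415,0.01,0,0,0],
    [0,0.2395,-0.415,0.01,0,0,0]
  ]
}}

```text
clock: 7.37
tcp_pos: [0.4259, -0.1213, 0.0986]
tool_rot: [3.14, -0.001, -3.008]
force: [1.3, -0.3, 0.1]
gripper_width: 0.0854
grasp_force: 0.0
```

```bash
python3 -c "
from h import *
go(.430,-.1205,.004,3.283);print(bot.read_state()['tcp_pos'])"
```

```text
[-0.0043, 0.0001, 0.0946] [0.0013, -0.0013, -0.0077] t 7.3667 w 0.0854
[ 0.42590334 -0.12131024  0.09864742]
```

Emit:
{"fn": "send_rows", "kwargs": {
  "force": 40,
  "rows": [
    [0,-0.004,0,0.02,0,0,0],
    [0,-0.004,0,0.045,0,0,0],
    [0,-0.004,0,0.07,0,0,0],
    [0,-0.004,0,0.085,0,0,0],
    [0,-0.004,0,0.094,0,0,0],
    [0,-0.004,0,0.094,0,0,0],
    [0,-0.004,0,0.094,0,0,0],
    [0.4,-0.004,0,0.094,0,0,0],
    [1,-0.004,0,0.094,0,0,0],
    [1,-0.004,0,0.094,0,0,0],
    [1,-0.004,0,0.094,0,0,0],
    [1,-0.004,0,0.094,0,0,0],
    [1,-0.004,0,0.094,0,0,0],
    [1,-0.004,0,0.094,0,0,0],
    [1,-0.004,0,0.094,0,0,0]
  ]
}}

```text
clock: 8.62
tcp_pos: [0.4312, -0.1219, 0.0063]
tool_rot: [-3.141, 0.002, -3.008]
force: [-0.3, 1.2, 6.5]
gripper_width: 0.0384
grasp_force: 40.2
```

```bash
python3 -c "
from h import *
go(.430,.297,.1,3.283);print(bot.read_state()['tcp_pos'])"
```

```text
[-0.0546, 0.4153, -0.0938] [-0.0006, 0.0018, -0.0082] t 8.6167 w 0.0384
[ 0.43116947 -0.12189063  0.00630304]
```

Emit:
{"fn": "send_rows", "kwargs": {
  "rows": [
    [1,0,0,-0.03,0,0,0],
    [1,0,0,-0.065,0,0,0],
    [1,-0.004,0.02,-0.094,0,0,0],
    [1,-0.008,0.055,-0.094,0,0,0],
    [1,-0.012,0.09,-0.094,0,0,0],
    [1,-0.016,0.125,-0.094,0,0,0],
    [1,-0.021,0.16,-0.094,0,0,0],
    [1,-0.026,0.195,-0.094,0,0,0],
    [1,-0.03,0.23,-0.094,0,0,0],
    [1,-0.035,0.265,-0.094,0,0,0],
    [1,-0.04,0.3,-0.094,0,0,0],
    [1,-0.044,0.335,-0.094,0,0,0],
    [1,-0.049,0.37,-0.094,0,0,0],
    [1,-0.053,0.4,-0.094,0,0,0],
    [1,-0.0545,0.415,-0.094,0,0,0],
    [1,-0.0545,0.415,-0.094,0,0,0],
    [1,-0.0545,0.415,-0.094,0,0,0],
    [1,-0.0545,0.415,-0.094,0,0,0]
  ]
}}

```text
clock: 10.12
tcp_pos: [0.4289, 0.2959, 0.0991]
tool_rot: [-3.141, -0.001, -3.009]
force: [-0.2, 0.6, -0.7]
gripper_width: 0.0387
grasp_force: 41.0
```

Run:
```python
from h import *
go(.430,.297,.0125,3.283);print(bot.read_state()['tcp_pos'])
s=Cam("side");cv2.imwrite("pics/l1.png",cv2.resize(s.im[160:330,40:290,::-1],(750,510),interpolation=cv2.INTER_CUBIC))
```

```text
[-0.0013, 0.001, 0.0866] [-0.001, -0.0007, -0.0088] t 10.1167 w 0.0387
[0.42892827 0.2959053  0.0991277 ]
```

View pics/l1.png

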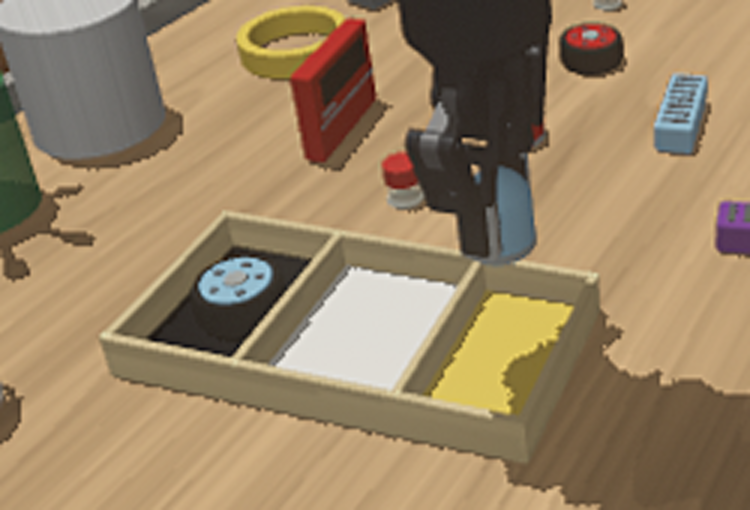

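The wheel lies flat in the black cell at (233,285), hub up. The lamp is held upright at (505,215) above the yellow cell, so I'll lower and release it.

Emit:
{"fn": "send_rows", "kwargs": {
  "rows": [
    [1,-0.001,0.001,0.02,0,0,0],
    [1,-0.001,0.001,0.045,0,0,0],
    [1,-0.001,0.001,0.065,0,0,0],
    [1,-0.001,0.001,0.078,0,0,0],
    [1,-0.001,0.001,0.084,0,0,0],
    [1,-0.001,0.001,0.0865,0,0,0],
    [1,-0.001,0.001,0.0865,0,0,0],
    [1,-0.001,0.001,0.0865,0,0,0],
    [0.4,-0.001,0.001,0.0865,0,0,0],
    [0.35,-0.001,0.001,0.0865,0,0,0],
    [0.35,-0.001,0.001,0.0865,0,0,0],
    [0.35,-0.001,0.001,0.0865,0,0,0],
    [0.35,-0.001,0.001,0.07,0,0,0],
    [0.35,-0.001,0.001,0.04,0,0,0],
    [0.35,-0.001,0.001,0,0,0,0],
    [0.35,-0.001,0.001,-0.01,0,0,0],
    [0.35,-0.001,0.001,-0.01,0,0,0],
    [0.35,-0.001,0.001,-0.01,0,0,0]
  ]
}}

```text
clock: 11.67
tcp_pos: [0.4309, 0.2985, 0.11]
tool_rot: [3.141, 0.002, -3.008]
force: [-0.2, 0.8, -0.6]
gripper_width: 0.0554
grasp_force: 0.0
```

Run:
```python
from h import *
go(.4365,.003,.11,1.794);print(bot.read_state()['tcp_pos'])
t=Cam("top");print(blobs(t.mask((95,60,90),(112,190,255)),40))
```

```text
[0.0337, -0.2936, -0.0003] [0.0023, 0.0013, 1.4809] t 11.6667 w 0.0554
[0.43087649 0.29846697 0.10999421]
[([10, 0, 35, 10, 239], [26.6, 3.4]), ([280, 75, 46, 17, 307], [303.4, 83.1]), ([91, 114, 20, 20, 251], [100.6, 123.3]), ([227, 193, 39, 21, 302], [246.1, 203.6]), ([99, 204, 17, 7, 78], [107.9, 206.7])]
```

Emit:
{"fn": "send_rows", "kwargs": {
  "rows": [
    [0.35,0.004,-0.035,0,0,0,0.1],
    [0.2,0.008,-0.07,0,0,0,0.22],
    [0,0.012,-0.105,0,0,0,0.34],
    [0,0.016,-0.14,0,0,0,0.46],
    [0,0.02,-0.175,0,0,0,0.58],
    [0,0.024,-0.21,0,0,0,0.7],
    [0,0.028,-0.245,0,0,0,0.82],
    [0,0.032,-0.275,0,0,0,0.94],
    [0,0.0335,-0.29,0,0,0,1.06],
    [0,0.0335,-0.2935,0,0,0,1.18],
    [0,0.0335,-0.2935,0,0,0,1.3],
    [0,0.0335,-0.2935,0,0,0,1.42],
    [0,0.0335,-0.2935,0,0,0,1.481],
    [0,0.0335,-0.2935,0,0,0,1.481],
    [0,0.0335,-0.2935,0,0,0,1.481],
    [0,0.0335,-0.2935,0,0,0,1.481]
  ]
}}

```text
clock: 13.05
tcp_pos: [0.435, 0.0028, 0.1083]
tool_rot: [-3.14, -0.001, 1.795]
force: [-0.0, -0.4, -0.3]
gripper_width: 0.0854
grasp_force: 0.0
```

```bash
python3 -c "
from h import *
go(.4365,.003,.004,1.794);print(bot.read_state()['tcp_pos'])"
```

```text
[-0.0002, 0.0017, 0.1043] [-0.0019, -0.0006, 0.0013] t 13.05 w 0.0854
[0.43500763 0.00282381 0.10834104]
```

Emit:
{"fn": "send_rows", "kwargs": {
  "force": 40,
  "rows": [
    [0,0,0.0015,0.02,0,0,0],
    [0,0,0.0015,0.05,0,0,0],
    [0,0,0.0015,0.075,0,0,0],
    [0,0,0.0015,0.09,0,0,0],
    [0,0,0.0015,0.1,0,0,0],
    [0,0,0.0015,0.102,0,0,0],
    [0,0,0.0015,0.102,0,0,0],
    [0.4,0,0.0015,0.102,0,0,0],
    [1,0,0.0015,0.102,0,0,0],
    [1,0,0.0015,0.102,0,0,0],
    [1,0,0.0015,0.102,0,0,0],
    [1,0,0.0015,0.102,0,0,0],
    [1,0,0.0015,0.102,0,0,0],
    [1,0,0.0015,0.102,0,0,0],
    [1,0,0.0015,0.102,0,0,0],
    [1,0,0.0015,0.102,0,0,0]
  ]
}}

```text
clock: 14.38
tcp_pos: [0.4382, 0.0029, 0.008]
tool_rot: [3.14, 0.001, 1.794]
force: [-0.3, 0.3, 5.0]
gripper_width: 0.0292
grasp_force: 40.9
```

```bash
python3 -c "
from h import *
go(.5165,.309,.1,1.712);print(bot.read_state()['tcp_pos'])"
```

```text
[0.2811, 0.1442, -0.092] [0.0016, 0.0006, 0.0819] t 14.3833 w 0.0292
[0.43819986 0.00288479 0.00800745]
```

Emit:
{"fn": "send_rows", "kwargs": {
  "rows": [
    [1,0,0,-0.03,0,0,0],
    [1,0,0,-0.065,0,0,0],
    [1,0.02,0.01,-0.092,0,0,0.02],
    [1,0.05,0.026,-0.092,0,0,0.04],
    [1,0.08,0.041,-0.092,0,0,0.06],
    [1,0.11,0.057,-0.092,0,0,0.08],
    [1,0.14,0.072,-0.092,0,0,0.082],
    [1,0.17,0.087,-0.092,0,0,0.082],
    [1,0.2,0.103,-0.092,0,0,0.082],
    [1,0.23,0.118,-0.092,0,0,0.082],
    [1,0.26,0.133,-0.092,0,0,0.082],
    [1,0.275,0.141,-0.092,0,0,0.082],
    [1,0.281,0.144,-0.092,0,0,0.082],
    [1,0.281,0.144,-0.092,0,0,0.082],
    [1,0.281,0.144,-0.092,0,0,0.082],
    [1,0.281,0.144,-0.092,0,0,0.082]
  ]
}}

```text
clock: 15.72
tcp_pos: [0.515, 0.3074, 0.0989]
tool_rot: [-3.14, 0.001, 1.711]
force: [0.4, 0.0, -1.4]
gripper_width: 0.029
grasp_force: 40.2
```

Run:
```python
from h import *
go(.5165,.309,.014,1.712);print(bot.read_state()['tcp_pos'])
s=Cam("side");cv2.imwrite("pics/g1.png",cv2.resize(s.im[160:330,40:290,::-1],(750,510),interpolation=cv2.INTER_CUBIC))
```

```text
[0.0015, 0.0019, 0.0849] [-0.0015, 0.0011, -0.0014] t 15.7167 w 0.029
[0.51498172 0.30736656 0.09890694]
```

View pics/g1.png

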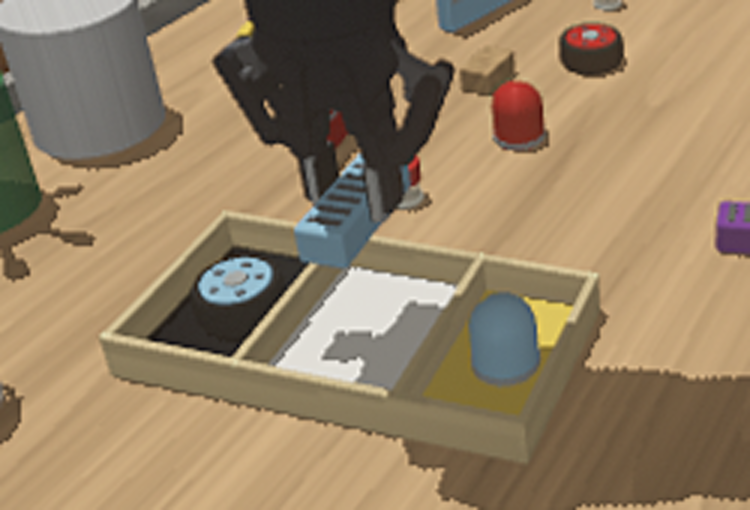

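The lamp stands upright in the yellow cell at (505,335), and the grille hangs level at (350,215) over the white cell. I'll lower it.

Emit:
{"fn": "send_rows", "kwargs": {
  "rows": [
    [1,0.0015,0.002,0.02,0,0,0],
    [1,0.0015,0.002,0.045,0,0,0],
    [1,0.0015,0.002,0.065,0,0,0],
    [1,0.0015,0.002,0.077,0,0,0],
    [1,0.0015,0.002,0.083,0,0,0],
    [1,0.0015,0.002,0.085,0,0,0],
    [1,0.0015,0.002,0.085,0,0,0],
    [1,0.0015,0.002,0.085,0,0,0],
    [0.5,0.0015,0.002,0.085,0,0,0],
    [0.45,0.0015,0.002,0.085,0,0,0],
    [0.45,0.0015,0.002,0.085,0,0,0],
    [0.45,0.0015,0.002,0.085,0,0,0],
    [0.45,0.0015,0.002,0.07,0,0,0],
    [0.45,0.0015,0.002,0.04,0,0,0],
    [0.45,0.0015,0.002,0,0,0,0],
    [0.45,0.0015,0.002,-0.04,0,0,0],
    [0.45,0.0015,0.002,-0.045,0,0,0],
    [0.45,0.0015,0.002,-0.045,0,0,0]
  ]
}}

```text
clock: 17.27
tcp_pos: [0.5202, 0.312, 0.1485]
tool_rot: [3.134, -0.002, 1.712]
force: [-0.2, -0.1, -0.3]
gripper_width: 0.0471
grasp_force: 0.0
```

Run:
```python
from h import *
go(.687,-.115,.145,1.347);print(bot.read_state()['tcp_pos'])
t=Cam("top");print(blobs(t.mask((95,60,90),(112,190,255)),40))
```

```text
[-0.4463, 0.105, 0.0033] [0.0076, -0.0038, 0.3649] t 17.2667 w 0.0471
[0.52020227 0.31203901 0.14850112]
[([10, 0, 35, 10, 239], [26.6, 3.4]), ([280, 75, 46, 17, 314], [303.1, 83.0]), ([91, 114, 20, 20, 252], [100.6, 123.4]), ([102, 156, 22, 15, 183], [113.9, 163.5]), ([110, 197, 6, 13, 49], [112.6, 203.9])]
```

Emit:
{"fn": "send_rows", "kwargs": {
  "rows": [
    [0.45,-0.035,0.008,0,0,0,0.03],
    [0.3,-0.07,0.016,0,0,0,0.07],
    [0.2,-0.105,0.025,0,0,0,0.11],
    [0.2,-0.14,0.033,0,0,0,0.15],
    [0.2,-0.175,0.041,0,0,0,0.19],
    [0.2,-0.21,0.049,0,0,0,0.23],
    [0.2,-0.245,0.058,0,0,0,0.27],
    [0.2,-0.28,0.066,0,0,0,0.31],
    [0.2,-0.315,0.074,0,0,0,0.34],
    [0.2,-0.35,0.082,0,0,0,0.365],
    [0.2,-0.385,0.091,0,0,0,0.365],
    [0.2,-0.415,0.098,0,0,0,0.365],
    [0.2,-0.435,0.103,0,0,0,0.365],
    [0.2,-0.446,0.105,0,0,0,0.365],
    [0.2,-0.446,0.105,0,0,0,0.365],
    [0.2,-0.446,0.105,0,0,0,0.365]
  ]
}}

```text
clock: 18.65
tcp_pos: [0.683, -0.1155, 0.1425]
tool_rot: [-3.138, -0.001, 1.347]
force: [-0.4, 0.2, -0.2]
gripper_width: 0.0686
grasp_force: 0.0
```

```bash
python3 -c "
from h import *
go(.687,-.115,.046,1.347);print(bot.read_state()['tcp_pos'])"
```

```text
[0.0013, 0.0041, 0.0965] [-0.0032, -0.0008, -0.0005] t 18.65 w 0.0686
[ 0.68297213 -0.11552304  0.14250106]
```

Emit:
{"fn": "send_rows", "kwargs": {
  "force": 90,
  "rows": [
    [0.2,0.0015,0.004,0.02,-0.003,0,0],
    [0.2,0.0015,0.004,0.045,-0.003,0,0],
    [0.2,0.0015,0.004,0.07,-0.003,0,0],
    [0.2,0.0015,0.004,0.085,-0.003,0,0],
    [0.2,0.0015,0.004,0.094,-0.003,0,0],
    [0.2,0.0015,0.004,0.0965,-0.003,0,0],
    [0.2,0.0015,0.004,0.0965,-0.003,0,0],
    [0.2,0.0015,0.004,0.0965,-0.003,0,0],
    [0.6,0.0015,0.004,0.0965,-0.003,0,0],
    [0.7,0.0015,0.004,0.0965,-0.003,0,0],
    [0.8,0.0015,0.004,0.0965,-0.003,0,0],
    [1,0.0015,0.004,0.0965,-0.003,0,0],
    [1,0.0015,0.004,0.0965,-0.003,0,0],
    [1,0.0015,0.004,0.0965,-0.003,0,0],
    [1,0.0015,0.004,0.0965,-0.003,0,0],
    [1,0.0015,0.004,0.0965,-0.003,0,0],
    [1,0.0015,0.004,0.0965,-0.003,0,0]
  ]
}}

```text
clock: 20.07
tcp_pos: [0.6889, -0.1159, 0.0487]
tool_rot: [3.137, 0.0, 1.347]
force: [-1.7, 0.2, 4.5]
gripper_width: 0.0167
grasp_force: 88.8
```

Run:
```python
from h import *
go(.687,-.115,.145,1.347);print(bot.read_state()['tcp_pos'],bot.read_state()['tool_rot'])
t,s=Cam("top"),Cam("side")
a=lambda c,x0,y0,x1,y1:cv2.resize(c.im[y0:y1,x0:x1,::-1],(390,390),interpolation=cv2.INTER_CUBIC)
cv2.imwrite("pics/d1.png",np.hstack([a(t,60,90,180,230),a(s,170,110,230,175)]))
```

```text
[0.0004, -0.0016, -0.0963] [0.0046, 0.0003, -0.0004] t 20.0667 w 0.0167
[ 0.68888793 -0.11587315  0.04867289] [3.13698982e+00 2.53468169e-04 1.34662228e+00]
```

View pics/d1.png

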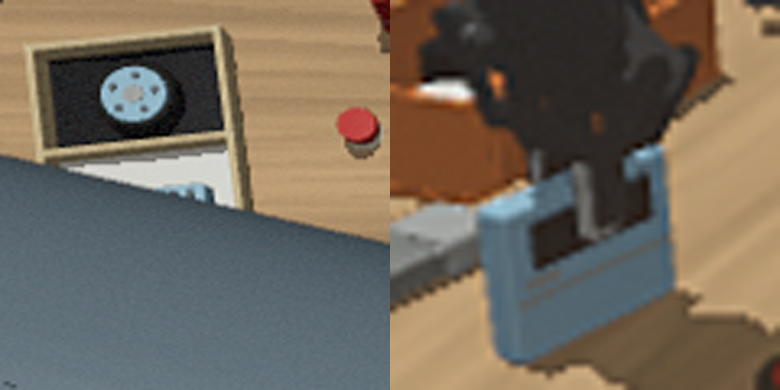

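The wheel is flat at (135,95) in the black cell. The door is gripped mid-length and upright, at (580,240) in the right half.

Emit:
{"fn": "send_rows", "kwargs": {
  "rows": [
    [1,0,0,-0.03,0.003,0,0],
    [1,0,0,-0.065,0.003,0,0],
    [1,0,0,-0.1,0.003,0,0],
    [1,0,0,-0.115,0.003,0,0],
    [1,0,0,-0.115,0.003,0,0]
  ]
}}

```text
clock: 20.58
tcp_pos: [0.6904, -0.1162, 0.1674]
tool_rot: [3.134, 0.0, 1.347]
force: [0.8, 0.1, -1.0]
gripper_width: 0.0166
grasp_force: 88.3
```

Run:
```python
from h import *
go(.448,-.336,.155,1.664);print(bot.read_state()['tcp_pos'],bot.read_state()['tool_rot'])
```

```text
[-0.2682, -0.1876, 0.011] [0.0075, 0.0015, -0.3172] t 20.5833 w 0.0166
[ 0.69038648 -0.11615029  0.16739981] [3.13395583e+00 2.94891682e-04 1.34682688e+00]
```

Emit:
{"fn": "send_rows", "kwargs": {
  "rows": [
    [1,-0.025,-0.018,0,0.003,0,-0.03],
    [1,-0.052,-0.036,0,0.003,0,-0.06],
    [1,-0.08,-0.056,0,0.003,0,-0.1],
    [1,-0.108,-0.076,0,0.003,0,-0.14],
    [1,-0.136,-0.095,0,0.003,0,-0.18],
    [1,-0.164,-0.115,0,0.003,0,-0.22],
    [1,-0.192,-0.134,0,0.003,0,-0.26],
    [1,-0.22,-0.154,0,0.003,0,-0.3],
    [1,-0.245,-0.172,0.005,0.003,0,-0.317],
    [1,-0.26,-0.182,0.01,0.003,0,-0.317],
    [1,-0.268,-0.1875,0.011,0.003,0,-0.317],
    [1,-0.268,-0.1875,0.011,0.003,0,-0.317],
    [1,-0.268,-0.1875,0.011,0.003,0,-0.317],
    [1,-0.268,-0.1875,0.011,0.003,0,-0.317],
    [1,-0.268,-0.1875,0.011,0.003,0,-0.317]
  ]
}}

```text
clock: 21.83
tcp_pos: [0.4467, -0.3343, 0.1517]
tool_rot: [-3.139, -0.001, 1.666]
force: [1.1, -0.4, -1.5]
gripper_width: 0.0166
grasp_force: 88.4
```

Run:
```python
from h import *
go(.448,-.336,.11,1.664);print(bot.read_state()['tcp_pos'],bot.read_state()['tool_rot'])
t,s=Cam("top"),Cam("side")
a=lambda c,x0,y0,x1,y1:cv2.resize(c.im[y0:y1,x0:x1,::-1],(390,400),interpolation=cv2.INTER_CUBIC)
cv2.imwrite("pics/r1.png",np.hstack([a(t,345,125,445,228),a(s,255,80,335,162)]))
```

```text
[-0.0019, 0.0013, 0.0417] [-0.0025, -0.0006, 0.0017] t 21.8333 w 0.0166
[ 0.44665756 -0.33428022  0.15173685] [-3.13907949e+00 -6.27782156e-04  1.66567375e+00]
```

View pics/r1.png

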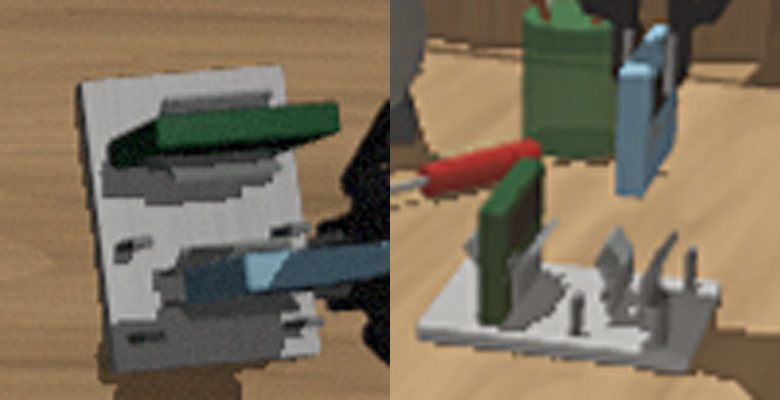

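The door hangs upright above the free slot; its +y end shows at (245,250–292) in the left half. I'll check the centring numerically.

Run:
```python
from h import *
t=Cam("top")
f=lambda X,Y:((X+.5)/3.9-.5+345,(Y+.5)/(400/103)-.5+125)
st=bot.read_state();tc=st["tcp_pos"]
ang=1.664-np.pi/2;ex=np.array([np.cos(ang),np.sin(ang)]);ey=np.array([-ex[1],ex[0]])
zt=tc[2]-.0487+.075
for p,z in(((246,252),zt),((246,292),zt),((185,262),zt-.075),((186,300),zt-.075)):
    d=t.plane(f(*p),z)-tc[:2];print(np.round([d@ex,d@ey],4))
g=lambda X,Y:((X+.5)/(396/85)-.5+355,(Y+.5)/(419/90)-.5+135)
P=[t.plane(g(*p),.012) for p in((100,262),(115,370),(285,235),(298,354))];print(np.round(P,4).tolist(),np.mean(P,0))
c=np.array([.4878,-.3325]);print([np.round([(p-c)@ex,(p-c)@ey],4).tolist() for p in P])
```

```text
[0.009  0.0501]
[-0.0094  0.0525]
[0.0114 0.0482]
[-0.008   0.0501]
[[0.4648, -0.2865], [0.4132, -0.2922], [0.4784, -0.3766], [0.4212, -0.3808]] [ 0.44443637 -0.33402124]
[[-0.0186, 0.048], [-0.0705, 0.0471], [-0.0134, -0.0431], [-0.0708, -0.0419]]
```

Emit:
{"fn": "send_rows", "kwargs": {
  "rows": [
    [1,-0.001,0,0.01,-0.002,0,0],
    [1,-0.001,0,0.025,-0.002,0,0],
    [1,-0.001,0,0.04,-0.002,0,0],
    [1,-0.001,0,0.047,-0.002,0,0],
    [1,-0.001,0,0.052,-0.002,0,0],
    [1,-0.001,0,0.057,-0.002,0,0],
    [1,-0.001,0,0.062,-0.002,0,0],
    [1,-0.001,0,0.067,-0.002,0,0],
    [1,-0.001,0,0.067,-0.002,0,0],
    [1,-0.001,0,0.067,-0.002,0,0]
  ]
}}

```text
clock: 22.82
tcp_pos: [0.4464, -0.3369, 0.085]
tool_rot: [3.141, 0.001, 1.664]
force: [3.2, -1.4, -3.5]
gripper_width: 0.0168
grasp_force: 88.3
```

Emit:
{"fn": "send_rows", "kwargs": {
  "rows": [
    [1,0.001,0.001,0.004,0,0,0],
    [1,0.001,0.001,0.008,0,0,0],
    [1,0.001,0.001,0.012,0,0,0],
    [1,0.001,0.001,0.015,0,0,0],
    [1,0.001,0.001,0.018,0,0,0],
    [1,0.001,0.001,0.021,0,0,0],
    [1,0.001,0.001,0.023,0,0,0],
    [1,0.001,0.001,0.025,0,0,0],
    [1,0.001,0.001,0.025,0,0,0],
    [1,0.001,0.001,0.025,0,0,0]
  ]
}}

```text
clock: 23.65
tcp_pos: [0.4463, -0.3348, 0.0606]
tool_rot: [-3.141, -0.0, 1.664]
force: [1.5, 3.3, 7.2]
gripper_width: 0.0166
grasp_force: 89.8
```

Emit:
{"fn": "send_rows", "kwargs": {
  "rows": [
    [1,0,0,0.001,0,0,0],
    [1,0,0,0.002,0,0,0],
    [1,0,0,0.003,0,0,0],
    [1,0,0,0.003,0,0,0],
    [1,0,0,0.003,0,0,0]
  ]
}}

```text
clock: 24.07
tcp_pos: [0.4464, -0.3349, 0.0606]
tool_rot: [3.142, 0.001, 1.664]
force: [-4.2, 8.0, 27.4]
gripper_width: 0.0162
grasp_force: 93.0
```

Run:
```python
from h import *
s=Cam("side");t=Cam("top")
a=lambda c,x0,y0,x1,y1:cv2.resize(c.im[y0:y1,x0:x1,::-1],(390,400),interpolation=cv2.INTER_CUBIC)
cv2.imwrite("pics/r2.png",np.hstack([a(t,345,125,445,228),a(s,255,80,335,162)]))
```

```text
(no output)
```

View pics/r2.png

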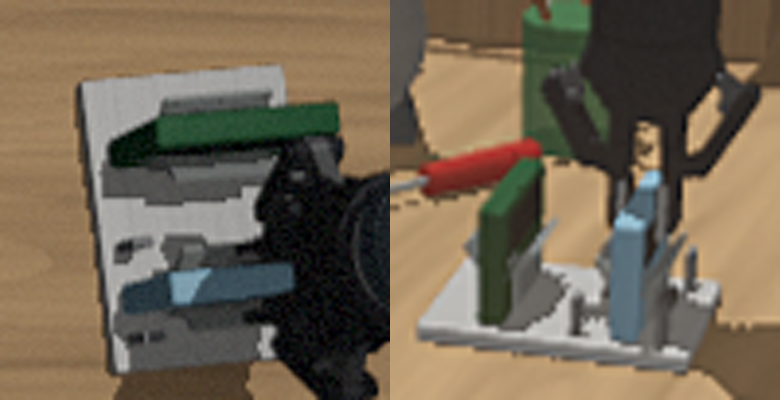

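The door sits between the clips with its foot on the base at (628,340). Its height did not change under 27 N, and its ends line up with the green door's. I'll relax, release and rise.

Emit:
{"fn": "send_rows", "kwargs": {
  "rows": [
    [1,0,0,-0.002,0,0,0],
    [0.7,0,0,-0.002,0,0,0],
    [0.6,0,0,-0.002,0,0,0],
    [0.6,0,0,-0.002,0,0,0],
    [0.6,0,0,-0.002,0,0,0],
    [0.6,0,0,-0.01,0,0,0],
    [0.6,0,0,-0.03,0,0,0],
    [0.6,0,0,-0.06,0,0,0],
    [0.6,0,0,-0.1,0,0,0],
    [0.6,0,0,-0.14,0,0,0],
    [0.6,0.03,-0.1,-0.16,0,0,0],
    [0.6,0.03,-0.13,-0.16,0,0,0],
    [0.6,0.03,-0.13,-0.16,0,0,0],
    [0.6,0.03,-0.13,-0.16,0,0,0],
    [0.6,0.03,-0.13,-0.16,0,0,0],
    [0.6,0.03,-0.13,-0.16,0,0,0]
  ]
}}

```text
clock: 25.5
tcp_pos: [0.3143, -0.3177, 0.2174]
tool_rot: [-3.142, 0.001, 1.663]
force: [0.5, -0.2, -0.1]
gripper_width: 0.034
grasp_force: 0.0
```

Run:
```python
from h import *
s=Cam("side");t=Cam("top")
a=lambda c,x0,y0,x1,y1:cv2.resize(c.im[y0:y1,x0:x1,::-1],(390,290),interpolation=cv2.INTER_CUBIC)
cv2.imwrite("pics/f.png",np.vstack([np.hstack([a(t,345,125,445,228),a(s,255,80,335,162)]),np.hstack([a(t,60,95,200,230),a(s,70,205,265,315)])]))
```

```text
(no output)
```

View pics/f.png

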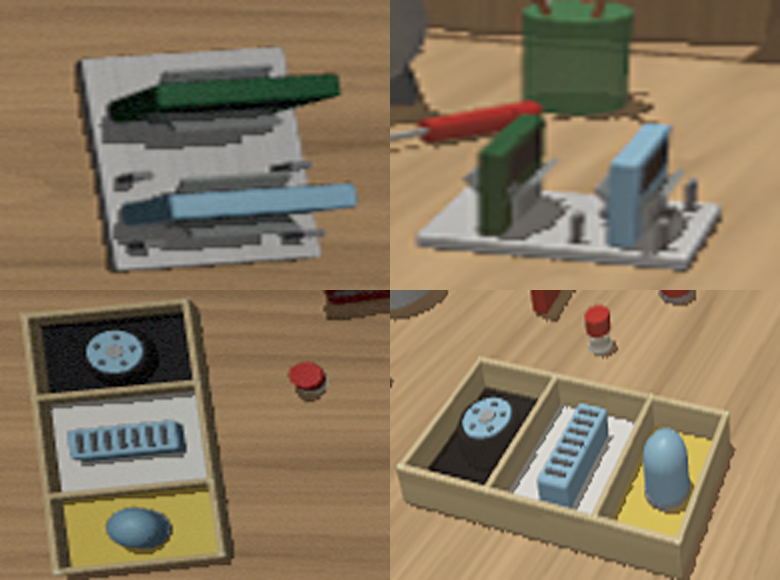

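All the parts are in place: the wheel, grille and lamp in their cells, and the door upright in the clips, level with and parallel to the green one. I'll hand it in.

```bash
python3 -c "
from station import bot
print(bot.close_job())"
```

```text
the job is handed in; nothing more can be done
None
```

I handed the job in at about 25.6 s: the blue wheel, lamp and grille are in their cells, the blue door is fully home in the free slot, and I never touched the red parts or the purple look-alikes.

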